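Load the flap-fronted drying box and refit its dowelled cover

TASK

Lift the metal cover off the drying box and lay it flat on the bench, then put every wooden sample carrier away upright in the box, pushing each in through the sprung flap at the mouth of its row: the long carriers in the long row, the short ones in the short row, each far enough in for the flap to spring shut behind it. Then lower the cover level back onto both locating pins until it sits fully down. Leave the bottle, the jar and the roll of tape alone.

Things in the scene. Friction and masses are not known exactly. Their poses are not given: they have to be found in the camera images.
- drying_box: Fixed white drying box, 174 mm wide (y), with two rows side by side along its x, open only at the mouth end (x = -125 mm), facing roughly to the robot's right. Origin: underside, mid-length, mid-width. Long row centred on y = -48 mm, inner end at x = 115 mm; short row y = +48 mm, inner end x = 85 mm. Rows are 66 mm wide inside; floor 12 mm above the bench from x = -83 mm on, with a bevelled edge, lower under the flap.
- mouth_long (a point): Middle of the mouth of the long row (the one further from the robot), at floor height; x points into the row. Each row's clear roof (underside 47 mm, top 52 mm above the bench) has a 28 mm wide slot along its middle, open at the mouth, in which a carrier's grip travels; the carrier's base cannot pass the slot, so it must go in at the mouth.
- mouth_short (a point): Middle of the mouth of the short row (the one nearer the robot), at floor height; x points into the row.
- end_long (a point): Middle of the long row's inner end wall, at floor height. The row takes two long carriers one behind the other.
- end_short (a point): Middle of the short row's inner end wall, at floor height. The row takes three short carriers one behind another.
- cover_seat (a point): Where the cover's origin lies when fully down: 98 mm above the bench, midway between the pins; axes as the box. A 20 mm thick column (x = -115 mm from here) and a rear panel (x = 109 to 121 mm, 120 mm wide), both 98 mm tall, each carry a 10 mm pin with a tapered tip, 26 mm tall, at x = -115 and +115 mm, y = 0.
- flap_long (a joint): Angle of the sprung metal flap just inside the long row's mouth: 0 = upright, shut; 1.55 rad = flat inwards. Hinged at its lower edge, 6 mm inside the mouth, 7 mm above the bench; 34 mm tall, 5 mm thick. Opens inwards only, pushing back with about 2 N; it stays under the carrier passing over it and springs up once the carrier's tail is about 40 mm inside the mouth.
- flap_short (a joint): The same flap in the short row's mouth.
- cover: Loose aluminium cover plate, 262 mm (its x) by 150 by 8 mm, 350 g, with two 13.5 mm holes at x = -115 and +115 mm for the pins, and a dark wooden bar handle along x over its middle, 90 mm long, 16 mm thick, 30 to 48 mm above the underside. Same either way round. Origin: centre of the underside. Starts seated on the pins; behind the box (away from the robot) is room to lay it down.
- glue_bottle: Bystander: squeeze bottle, 65 mm across, 233 mm tall; origin at the centre of its underside.
- size_jar: Bystander: lidded glass jar, 60 mm across, 75 mm tall; origin at the centre of its underside.
- masking_tape: Bystander: roll of tape lying flat, 94 mm across, 19 mm tall; origin at the centre of its underside.
- carrier_long_0: A loose sample carrier, length along its x: pale wooden base 90 mm long, 56 mm wide, 16 mm thick with two cork pads on top, and an upright wooden grip in the middle, 24 mm along x, 12 mm thick along y, its top 80 mm above the underside; about 180 g. Grasp the upper part of the grip across its 12 mm. Same either way round. Origin: centre of the underside. May be absent.
- carrier_long_1: A loose sample carrier, length along its x: pale wooden base 90 mm long, 56 mm wide, 16 mm thick with two cork pads on top, and an upright wooden grip in the middle, 24 mm along x, 12 mm thick along y, its top 80 mm above the underside; about 180 g. Grasp the upper part of the grip across its 12 mm. Same either way round. Origin: centre of the underside. May be absent.
- carrier_short_0: A loose sample carrier, length along its x: pale wooden base 50 mm long, 56 mm wide, 16 mm thick with two cork pads on top, and an upright wooden grip in the middle, 24 mm along x, 12 mm thick along y, its top 80 mm above the underside; about 120 g. Grasp the upper part of the grip across its 12 mm. Same either way round. Origin: centre of the underside. May be absent.
- carrier_short_1: A loose sample carrier, length along its x: pale wooden base 50 mm long, 56 mm wide, 16 mm thick with two cork pads on top, and an upright wooden grip in the middle, 24 mm along x, 12 mm thick along y, its top 80 mm above the underside; about 120 g. Grasp the upper part of the grip across its 12 mm. Same either way round. Origin: centre of the underside. May be absent.
- carrier_short_2: A loose sample carrier, length along its x: pale wooden base 50 mm long, 56 mm wide, 16 mm thick with two cork pads on top, and an upright wooden grip in the middle, 24 mm along x, 12 mm thick along y, its top 80 mm above the underside; about 120 g. Grasp the upper part of the grip across its 12 mm. Same either way round. Origin: centre of the underside. May be absent.
Not all that is in view belongs to the job. What is shaped like the carrier_short_1 but blue is not meant.

How it is judged:
On the way, in this order (a step that is already met when the one before it is completed fails the run):
1. the cover is off the box and laid flat on the bench (horizontal distance between cover and cover_seat above 0.12 m and height (world z) of cover below 0.02 m and angle between cover's own z axis and vertical below 0.1 rad), for 0.2 s.
2. every carrier is in its row and both flaps are shut, before the cover goes back (x of carrier_long_0 in the frame of drying_box between -0.075 and 0.115 m and y of carrier_long_0 in the frame of drying_box between -0.068 and -0.028 m and z of carrier_long_0 in the frame of drying_box between 0.006 and 0.025 m and angle between each of carrier_long_0, carrier_long_1, carrier_short_0, carrier_short_1, carrier_short_2's own z axis and vertical below 0.15 rad and x of carrier_long_1 in the frame of drying_box between -0.075 and 0.115 m and y of carrier_long_1 in the frame of drying_box between -0.068 and -0.028 m and z of carrier_long_1 in the frame of drying_box between 0.006 and 0.025 m and x of carrier_short_0 in the frame of drying_box between -0.095 and 0.085 m and y of carrier_short_0 in the frame of drying_box between 0.028 and 0.068 m and z of carrier_short_0 in the frame of drying_box between 0.006 and 0.025 m and x of carrier_short_1 in the frame of drying_box between -0.095 and 0.085 m and y of carrier_short_1 in the frame of drying_box between 0.028 and 0.068 m and z of carrier_short_1 in the frame of drying_box between 0.006 and 0.025 m and x of carrier_short_2 in the frame of drying_box between -0.095 and 0.085 m and y of carrier_short_2 in the frame of drying_box between 0.028 and 0.068 m and z of carrier_short_2 in the frame of drying_box between 0.006 and 0.025 m and value of joint each of flap_long, flap_short below 0.12 rad and horizontal distance between cover and cover_seat above 0.1 m), for 0.2 s.
At the end, for the whole second after the job is handed in: Every carrier present stands upright inside the row of its length, wholly behind the shut flap (both flaps within 0.12 rad of shut); the cover lies level (0.03 rad), at rest on both pins, within 6 mm of its seat sideways, 3 mm in height and 0.06 rad in direction (either way round) (x of carrier_long_0 in the frame of drying_box between -0.075 and 0.115 m and y of carrier_long_0 in the frame of drying_box between -0.068 and -0.028 m and z of carrier_long_0 in the frame of drying_box between 0.006 and 0.025 m and angle between each of carrier_long_0, carrier_long_1, carrier_short_0, carrier_short_1, carrier_short_2's own z axis and vertical below 0.15 rad and x of carrier_long_1 in the frame of drying_box between -0.075 and 0.115 m and y of carrier_long_1 in the frame of drying_box between -0.068 and -0.028 m and z of carrier_long_1 in the frame of drying_box between 0.006 and 0.025 m and x of carrier_short_0 in the frame of drying_box between -0.095 and 0.085 m and y of carrier_short_0 in the frame of drying_box between 0.028 and 0.068 m and z of carrier_short_0 in the frame of drying_box between 0.006 and 0.025 m and x of carrier_short_1 in the frame of drying_box between -0.095 and 0.085 m and y of carrier_short_1 in the frame of drying_box between 0.028 and 0.068 m and z of carrier_short_1 in the frame of drying_box between 0.006 and 0.025 m and x of carrier_short_2 in the frame of drying_box between -0.095 and 0.085 m and y of carrier_short_2 in the frame of drying_box between 0.028 and 0.068 m and z of carrier_short_2 in the frame of drying_box between 0.006 and 0.025 m and value of joint each of flap_long, flap_short below 0.12 rad and horizontal distance between cover and cover_seat below 0.006 m and z of cover in the frame of cover_seat below 0.003 m and angle between cover's own z axis and vertical below 0.03 rad and angle between the x axis of cover and the x axis of cover_seat, either way round below 0.06 rad and linear speed of cover below 0.02 m/s); the robot touches nothing.
It fails at once if the glue bottle is shifted by more than 3 cm or tipped (distance of glue_bottle from where it was at the start of the episode above 0.03 m or angle between glue_bottle's own z axis and vertical above 0.4 rad).
It fails at once if the size jar is shifted by more than 3 cm or tipped (distance of size_jar from where it was at the start of the episode above 0.03 m or angle between size_jar's own z axis and vertical above 0.4 rad).
It fails at once if the masking tape is shifted by more than 3 cm or tipped (distance of masking_tape from where it was at the start of the episode above 0.03 m or angle between masking_tape's own z axis and vertical above 0.4 rad).
Of carrier_long_0, carrier_long_1, carrier_short_0, carrier_short_1, carrier_short_2 only 3 to 5 are there at a start; the rules pass over those that are not, and their reading is None.
At some moment in a run one of carrier_long_0, carrier_long_1, carrier_short_0, carrier_short_1, carrier_short_2 may be knocked a few centimetres aside while the robot is not near it.
It also fails if it takes over 210 s, if anything falls off the work surface, if the arm or the gripper's body presses on something with over 40 N, if the wrist force passes 120 N, or if a joint passes its speed limit or range.

ROBOT

A 7-joint arm with a two-finger parallel gripper is mounted at the origin on a cart in front of the work surface, level with it; the furniture and walls round the work are solid. World frame = base frame: x ahead of the robot, y to its left, z up, the work surface at z = 0. Lengths are in m, angles in rad, forces in N, time in s.
With the tool pointing down it reaches from about 0.425 to 0.95 m from the base axis. Payload 4.7 kg.
Tool frame: the origin (TCP) lies at the very end of the fingers, on their centre line; the grasp point (between the pads) lies 19 mm behind it; z points along the fingers, y is the line along which they close (so a half turn about z gives the same grasp; the last joint's range is limited). The gripper opens to 87 mm and grips with 3 to 60 N. Pads are 19 mm wide; open, the fingers measure 117 mm over their backs; the gripper's body (75 mm by 190 mm) begins 51 mm behind the grasp point.
Start: joints at [1.173, 0.469, -0.049, 1.532, 0.024, 1.141, -0.082], TCP at [0.243, -0.63, 0.223] pointing down, gripper open.
Joint ranges: [-2.59, 2.59], [-0.33, 1.99], [-1.39, 1.29], [0.1, 2.45], [-1.04, 4.18], [0.21, 1.99], [-2.66, 2.66]. Speed limits (rad/s): [2.57, 2.57, 3.14, 3.14, 3.14, 3.14, 3.14].

INTERFACE

Orientations are given as a unit quaternion [x, y, z, w].
In Python, from cell import readout, capture, ticket gives the robot as it stands. The module is installed in compiled form; this text tells all that it offers.
- The arm moves only by the shell command python3 -m handwheel 'ROWS' [FORCE]. ROWS is JSON, one flat list of numbers, 7 for each row, row after row: the shift along the world's x, y, z in mm, then the turn, a rotation vector about the world's x, y, z in rad, then the closure, from -1 (fully open) to 1 (shut), so that 0 is half open. A call has 1 to 10 rows; each row shifts and turns the commanded pose from where the row before left it; what a row does not reach is not made up. A row lasts 1/8 s, in which the tool goes at most 62.5 mm and 10.7 degrees, less where a joint would pass 70% of its speed; a pose out of reach is approached as far as the arm can. A call with a gripper value outside its range is refused whole. The fingers move at their own pace and stop on an object; FORCE is the grip in N (left out, the last holds). Time passes only in rows, so rows that do not move let the fingers close. It gives the time, the measured TCP pose, the force, the opening and the grip force at its end, in the units of the state.
- readout.get_obs(): the state, without advancing time (a new reading comes with each control period).
- capture(name): name is "side" or "top"; returns a dict with "img" (384x512x3 uint8, red, green, blue), "mtx" (3x3 intrinsics, pixels), "rvec" (rotation vector, rad) and "tvec" (3), from world to camera coordinates, as OpenCV has them. Camera axes: x right, y down, z forward; pixel columns grow to the right and rows downward; lengths in m; the calibration is good to about 2 mm. A picture is of the moment at which its call begins. There is no depth.
- ticket.finish_job(): hands the job in; it is judged then, once.
The state is a dict: "time_s": time; "joint_pos": joint angles; "joint_velocities": joint speeds; "joint_torque": joint torques, N m; "ee_pos": TCP position; "orientation": TCP orientation; "force": force on the tool from outside, world axes, zero at the start; "torque": the same for the moment, N m; "gripper_width": finger opening in m; "finger_force": force on a finger pad.
Only numpy, scipy, OpenCV 4.12 (cv2) and the standard library are available. Lean on these libraries where they do the work, as an engineer would, in place of code of your own. Each camera call takes 0.05 s, during which the arm holds its last target. There are 200 camera calls.

## Working session

There is one attempt and no reset: what is moved stays moved. The work goes in short steps, Python scripts to look and compute and a shell command to move; the robot and the scene stay as the last step left them, time stands still between calls to the robot, and variables do not carry over. Pictures are saved under pics/ and viewed, at most 14 in all, crops included, and the job is handed in when it is done.

```bash
mkdir -p pics
cat > h.py <<'E'
import numpy as np, cv2
from cell import readout, capture, ticket
def cap(n,f=None):
    c=capture(n)
    if f: cv2.imwrite('pics/'+f,cv2.cvtColor(c['img'],cv2.COLOR_RGB2BGR))
    return c
def proj(c,P):
    return cv2.projectPoints(np.array(P,float).reshape(-1,3),np.array(c['rvec'],float),np.array(c['tvec'],float),np.array(c['mtx'],float),None)[0].reshape(-1,2)
def back(c,uv,z):
    R=cv2.Rodrigues(np.array(c['rvec'],float))[0];t=np.array(c['tvec'],float).ravel()
    uv=np.array(uv,float).reshape(-1,2)
    d=np.c_[uv,np.ones(len(uv))]@np.linalg.inv(c['mtx']).T@R
    o=-R.T@t
    return o+d*((z-o[2])/d[:,2])[:,None]
E
python3 - <<'E'
from h import *
a=cap('top','t0.png');b=cap('side','s0.png')
for c in(a,b):
    R=cv2.Rodrigues(np.array(c['rvec'],float))[0];print(-R.T@np.array(c['tvec']).ravel(),R[2])
for n in('t0','s0'):
    i=cv2.imread(f'pics/{n}.png');cv2.imwrite(f'pics/{n}b.png',cv2.resize(i,(800,600),interpolation=cv2.INTER_CUBIC))
o=readout.get_obs();print(o)
E
```

```text
[ 0.30972633 -0.04498761  1.34488937] [ 0.21233702  0.02184789 -0.97695223]
[0.44018328 1.01458766 0.75593742] [ 0.11974003 -0.83097394 -0.54327216]
{'time_s': 0.1, 'joint_pos': array([ 1.17309403,  0.46936698, -0.04857634,  1.53356291,  0.02413122,
        1.14099134, -0.08230656]), 'joint_velocities': array([-6.65498295e-04, -2.21046780e-03,  2.12055878e-03, -1.12775077e-03,
       -4.32566719e-05, -3.90293080e-04, -2.30571388e-03]), 'joint_torque': array([ 7.76924444e-04, -5.09167385e+01, -8.12967913e-02, -2.36829221e+01,
       -6.16431143e-02,  3.44691623e-02,  4.15864565e-05]), 'ee_pos': array([ 0.24313912, -0.62911997,  0.22160504]), 'orientation': array([ 9.83044150e-01,  1.83366955e-01, -2.06940279e-04, -8.46118553e-04]), 'force': array([-0.44913568,  0.65403222,  0.05727437]), 'torque': array([ 0.00737145, -0.01516794, -0.00875849]), 'finger_force': 0.0, 'gripper_width': 0.08704818092498898}
```

View pics/t0b.png

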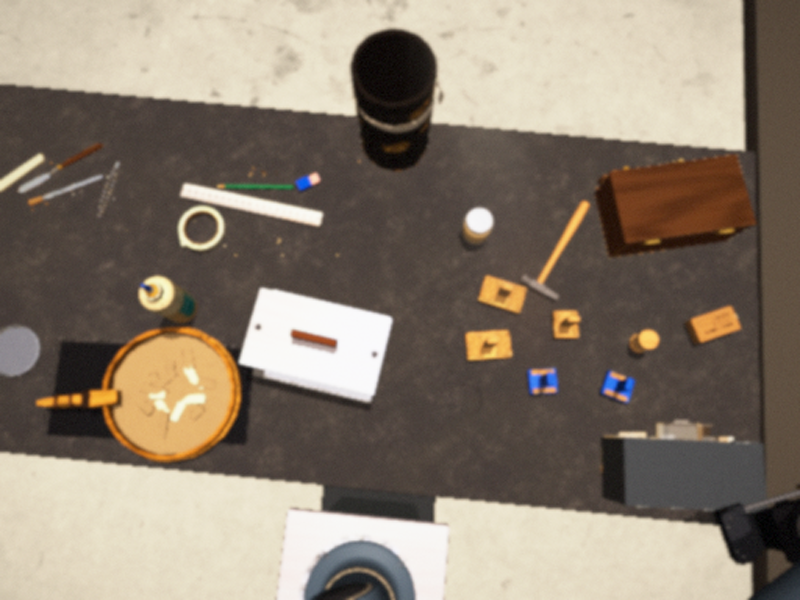

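View pics/s0b.png

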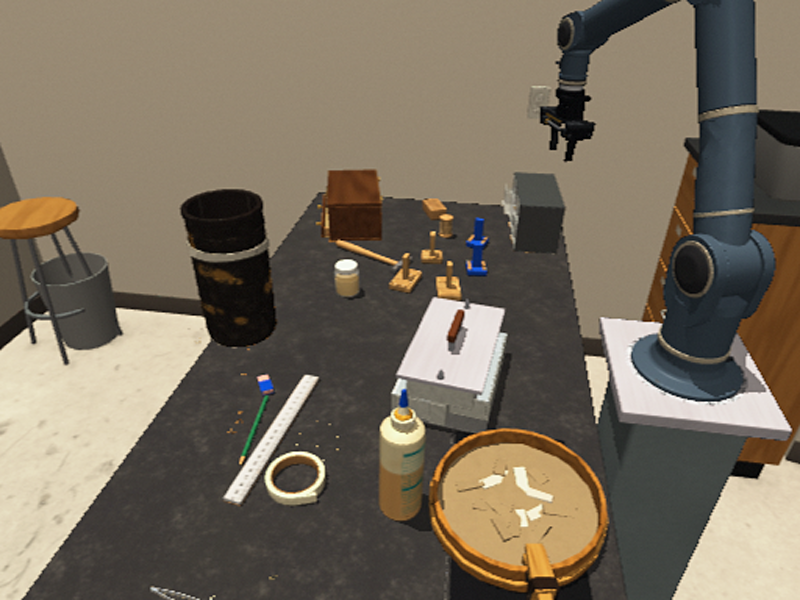

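The top view shows, at 800 px scale, the cover at (316,345) with pins at (258,327) and (375,354). Carrier candidates are long ones at (502,294) and (489,345), and a short one at (566,325). The shapes at (543,381) and (618,385) are blue decoys. The block at (715,324) and the cylinder at (645,341) have no grip. An enlarged crop comes next to confirm this.

Run:
```python
from h import *
i=cv2.imread('pics/t0.png')
A=cv2.resize(i[166:266,284:484],(800,400),interpolation=cv2.INTER_CUBIC)
s=cv2.imread('pics/s0.png'); B=cv2.resize(s[120:200,200:330],(325*1,200),interpolation=cv2.INTER_CUBIC)
C=cv2.resize(i[180:262,150:255],(256,200),interpolation=cv2.INTER_CUBIC)
o=np.zeros((600,800,3),np.uint8);o[:400]=A;o[400:,:325]=B;o[400:,340:596]=C
cv2.imwrite('pics/c1.png',o)
a=cap('top')
# orange segmentation
h=cv2.cvtColor(a['img'],cv2.COLOR_RGB2HSV)
m=((h[...,0]<25)&(h[...,1]>90)&(h[...,2]>110)).astype(np.uint8)
n,l,st,ce=cv2.connectedComponentsWithStats(m)
for k in range(1,n):
    if st[k,4]>60 and 280<ce[k][0]<490 and 160<ce[k][1]<265:
        pts=np.argwhere(l==k)[:,::-1]
        w=back(a,pts,0.016)[:,:2].astype(np.float32)*1000
        print(ce[k].round(1),st[k,4],[np.round(v,1) for v in cv2.minAreaRect(w)])
# cover: white blob
m=((h[...,1]<60)&(h[...,2]>200)).astype(np.uint8)
n,l,st,ce=cv2.connectedComponentsWithStats(m)
k=l[205,185] ;print(k,st[k])
w=back(a,np.argwhere(l==k)[:,::-1],0.106)[:,:2].astype(np.float32)*1000
print(cv2.minAreaRect(w))
g=cv2.cvtColor(a['img'],cv2.COLOR_RGB2GRAY)
for (u,v) in((165,209),(240,226.5)):
    p=g[int(v)-5:int(v)+6,int(u)-5:int(u)+6].astype(float);wt=np.clip(np.median(p)-15-p,0,None);yy,xx=np.mgrid[:11,:11]
    uv=((xx*wt).sum()/wt.sum()+int(u)-5,(yy*wt).sum()/wt.sum()+int(v)-5);print(uv,back(a,uv,.12),p.min())
```

```text
[321.4 187.6] 553 [array([ 618.8, -230.5]), array([97.1, 63.8]), np.float64(77.9)]
[457.8 206.8] 528 [array([ 598.2, -671.1]), array([56. , 99.3]), np.float64(23.6)]
[362.1 207. ] 319 [array([ 567.5, -364.8]), array([58.7, 59.2]), np.float64(5.6)]
[312.3 220.1] 595 [array([ 509.9, -208.3]), array([63.6, 97.1]), np.float64(9.6)]
[412.6 217.1] 233 [array([ 549.7, -526.4]), array([45.3, 64.2]), np.float64(19.4)]
9 [ 154  185   97   71 4500]
((466.58892822265625, 132.05307006835938), (263.4941711425781, 165.5675506591797), 82.27428436279297)
(np.float64(164.07738693467337), np.float64(208.31557788944724)) [[0.48642304 0.24424222 0.12      ]] 122.0
(np.float64(241.6281124497992), np.float64(227.60562248995984)) [[0.45166962 0.00944508 0.12      ]] 120.0
```

View pics/c1.png

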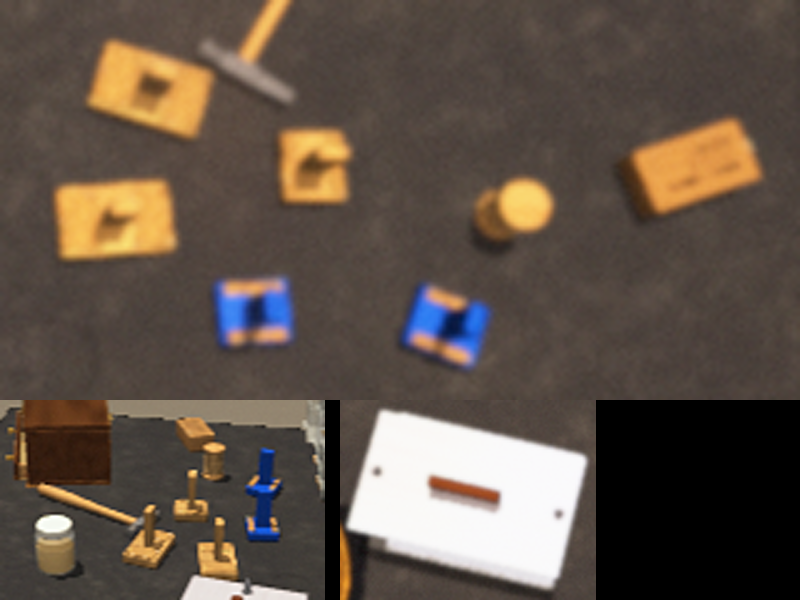

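The crop shows three carriers: long at (150,90) and (115,220), short at (315,165). They are pale wood with a grip and cork pads. The two blue ones at (253,312) and (445,325) are decoys, and the brick and the cylinder have no grip. I'm moving towards the cover and refining the measurements as I go.

```bash
python3 -m handwheel '[45,40,3,0,0,0.106,-1,45,40,3,0,0,0.106,-1,45,40,3,0,0,0.106,-1,45,40,3,0,0,0.106,-1,45,40,3,0,0,0.106,-1,0,60,3,0,0,0.106,-1,0,60,3,0,0,0.106,-1,0,60,3,0,0,0.106,-1,0,60,0,0,0,0.106,-1,0,60,0,0,0,0.107,-1]' 20
python3 - <<'E'
from h import *
a=capture('top');i=cv2.cvtColor(cv2.imread('pics/t0.png'),cv2.COLOR_BGR2RGB);g=cv2.cvtColor(i,cv2.COLOR_RGB2GRAY).astype(float)
P=[]
for (u,v) in((165,208.5),(239,226.5)):
    u0,v0=int(u)-3,int(v)-3
    p=g[v0:v0+8,u0:u0+8];wt=np.clip(np.median(p)-25-p,0,None);yy,xx=np.mgrid[:8,:8]
    uv=((xx*wt).sum()/wt.sum()+u0,(yy*wt).sum()/wt.sum()+v0);q=back(a,uv,.115)[0];P.append(q);print(uv,q,p.min())
d=P[0]-P[1];print((P[0]+P[1])/2,np.linalg.norm(d),np.degrees(np.arctan2(d[1],d[0])))
h=cv2.cvtColor(i,cv2.COLOR_RGB2HSV)
m=np.zeros(g.shape,np.uint8);m[205:230,180:222]=(h[205:230,180:222,1]>110)
pts=np.argwhere(m)[:,::-1];w=(back(a,pts,.146)[:,:2]*1000).astype(np.float32);print(len(pts),cv2.minAreaRect(w),w.mean(0))
# plate as bright blob restricted by projection test: overlay candidates
o=readout.get_obs();print(o['joint_pos'].round(2))
E
```

```text
time_s: 1.4
ee_pos: [0.468, -0.1277, 0.2466]
orientation: [0.754, 0.657, 0.0, 0.0]
force: [0.5, 0.2, 0.5]
gripper_width: 0.087
finger_force: 0.0
(np.float64(164.7591973244147), np.float64(208.8846153846154)) [0.48564198 0.24315738 0.115     ] 123.0
(np.float64(239.25047080979283), np.float64(226.34839924670433)) [0.45526643 0.0170313  0.115     ] 142.0
[0.47045421 0.13009434 0.115     ] 0.22815712958760648 82.34924652575762
116 ((469.7504577636719, 130.28321838378906), (81.92426300048828, 11.94736099243164), 82.55531311035156) [469.7032  130.42564]
[ 0.61  0.17 -0.51  1.92  0.09  1.08 -0.05]
```

```bash
python3 -m handwheel '[2,58,0,0,0,0.005,-1,0,60,0,0,0,0,-1,0,60,0,0,0,0,-1,0,50,0,0,0,0,-1,0,30,0,0,0,0,-1,0,0,-40,0,0,0,-1,0,0,-40,0,0,0,-1,0,0,-30,0,0,0,-1,0,0,-17,0,0,0,-1,0,0,0,0,0,0,-1]' 20
python3 - <<'E'
from h import *
a=cap('side','s1.png')
i=cv2.imread('pics/s1.png');cv2.imwrite('pics/s1c.png',cv2.resize(i[150:290,230:350],(600,700))[:600])
print(readout.get_obs()['ee_pos'],readout.get_obs()['force'])
E
```

```text
time_s: 2.7
ee_pos: [0.4699, 0.1281, 0.1188]
orientation: [0.754, 0.657, -0.001, -0.001]
force: [-0.2, -0.3, 0.4]
gripper_width: 0.0868
finger_force: 0.0
[0.47067705 0.12848022 0.11981788] [-0.75004405  0.75142263  1.17490264]
```

View pics/s1c.png

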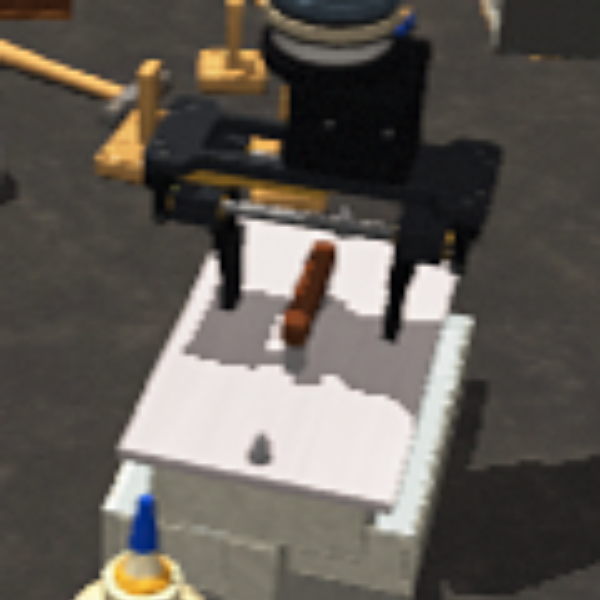

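The handle (crop (310,290)) sits between the open fingers. Gripping it now.

```bash
python3 -m handwheel '[0,0,0,0,0,0,1,0,0,0,0,0,0,1,0,0,0,0,0,0,1,0,0,0,0,0,0,1,0,0,0,0,0,0,1]' 40
python3 - <<'E'
from h import *
a=capture('top')
f=.64
px=np.array([(201,228),(322,218),(318,226),(182,186),(478,235),(165,305),(225,200),(396,165),(525,285)])*f
print(back(a,px,0.0).round(3)); o=readout.get_obs();print(o['ee_pos'],o['orientation'])
E
```

```text
time_s: 3.38
ee_pos: [0.4704, 0.1284, 0.1196]
orientation: [0.754, 0.657, 0.0, 0.0]
force: [0.8, 0.4, 0.1]
gripper_width: 0.0451
finger_force: 0.0
[[ 0.703  0.422  0.   ]
 [ 0.75   0.165  0.   ]
 [ 0.732  0.171  0.   ]
 [ 0.794  0.478  0.   ]
 [ 0.745 -0.173  0.   ]
 [ 0.528  0.47   0.   ]
 [ 0.771  0.38   0.   ]
 [ 0.888  0.018  0.   ]
 [ 0.644 -0.279  0.   ]]
[0.4703933  0.12835505 0.11960025] [7.53511827e-01 6.57434348e-01 5.40982074e-05 4.70271205e-05]
```

```bash
python3 -m handwheel '[0,0,0,0,0,0,1,0,0,0,0,0,0,1,0,0,0,0,0,0,1,0,0,0,0,0,0,1,0,0,0,0,0,0,1]' 40; python3 -m handwheel '[0,0,5,0,0,0,1,0,0,10,0,0,0,1,0,0,20,0,0,0,1,0,0,25,0,0,0,1,0,0,0,0,0,0,1]'
```

```text
time_s: 4.05
ee_pos: [0.4706, 0.1284, 0.1196]
orientation: [0.754, 0.657, 0.0, 0.0]
force: [0.8, 0.1, -1.1]
gripper_width: 0.0158
finger_force: 40.0
time_s: 4.68
ee_pos: [0.4714, 0.1289, 0.1814]
orientation: [0.754, 0.657, 0.002, 0.001]
force: [0.6, 0.2, -3.7]
gripper_width: 0.0155
finger_force: 40.0
```

```bash
python3 -m handwheel '[20,-12,0,0,0,0,1,40,-24,0,0,0,0,1,42,-25,0,0,0,0,1,42,-24,0,0,0,0,1,28,-17,0,0,0,0,1,12,-7,-10,0,0,0,1,0,0,-30,0,0,0,1,0,0,-40,0,0,0,1,0,0,-30,0,0,0,1,0,0,-20,0,0,0,1]'; python3 -m handwheel '[0,0,-10,0,0,0,1,0,0,-8,0,0,0,1,0,0,-6,0,0,0,1,0,0,-5,0,0,0,1,0,0,0,0,0,0,1]'
```

```text
time_s: 5.92
ee_pos: [0.6524, 0.0194, 0.0465]
orientation: [0.753, 0.658, -0.002, -0.001]
force: [-1.0, 0.1, -1.7]
gripper_width: 0.0157
finger_force: 40.0
time_s: 6.55
ee_pos: [0.655, 0.0195, 0.0217]
orientation: [0.754, 0.657, 0.001, 0.001]
force: [-1.2, 0.2, 1.6]
gripper_width: 0.0156
finger_force: 40.0
```

```bash
python3 -m handwheel '[0,0,0,0,0,0,-1,0,0,0,0,0,0,-1,0,0,0,0,0,0,-1,0,0,0,0,0,0,-1,0,0,10,0,0,0,-1,0,0,40,0,0,0,-1,0,0,50,0,0,0,-1,-30,0,50,0,0,0,-1,-60,10,0,0,0,0,-1,-60,20,0,0,0,0,-1]'
cat > fit.py <<'E'
from h import *
# edge-based fit of carrier wireframe silhouette (base + grip) by mask overlap, both cams optional
def box(x0,x1,y0,y1,z0,z1): return np.array([[x,y,z] for x in(x0,x1) for y in(y0,y1) for z in(z0,z1)],float)
def sil(c,p,L,S=4):
    ca,sa=np.cos(p[2]),np.sin(p[2]);R=np.array([[ca,-sa,0],[sa,ca,0],[0,0,1]])
    m=np.zeros((384*S,512*S),np.uint8)
    for b in(box(-L/2,L/2,-.028,.028,0,.016),box(-.012,.012,-.006,.006,.016,.08)):
        q=proj(c,b@R.T+[p[0],p[1],0]);h=cv2.convexHull((((q+.5)*S)-.5).astype(np.float32).round().astype(np.int32))
        cv2.fillConvexPoly(m,h,1)
    return m
def fit(c,p0,L,thr=None):
    from scipy.optimize import minimize
    img=cv2.GaussianBlur(c['img'],(0,0),.7)
    h=cv2.cvtColor(img,cv2.COLOR_RGB2HSV)
    obs=np.clip((h[...,2].astype(float)-75)/80,0,1)*((h[...,0]<30)&(h[...,1]>70))
    u,v=proj(c,[[p0[0],p0[1],.02]])[0].astype(int);s=slice(v-28,v+28),slice(u-28,u+28)
    def cost(p):
        m=sil(c,p,L);m=cv2.resize(m.astype(np.float32),(512,384),interpolation=cv2.INTER_AREA)
        return np.abs(m-obs)[s].sum()
    sx=np.array([p0]+[np.array(p0)+d for d in([.01,0,0],[0,.01,0],[0,0,.25])])
    r=minimize(cost,p0,method='Nelder-Mead',options=dict(initial_simplex=sx,xatol=1e-4,fatol=.1))
    return r.x,r.fun
E
python3 - <<'E'
from fit import *
c=cap('top','t2.png')
def show(n,cands,L):
    for p in cands:
        x,f=fit(c,p,L);print(n,(x[:2]*1000).round(1),np.degrees(x[2]).round(1),round(f,1))
show('LA',[(.616,-.225,1.36)],.09)
show('LB',[(.508,-.205,1.74)],.09)
show('S',[(.563,-.358,1.57),(.563,-.358,0)],.05)
for k,(u,v) in enumerate(((321,187),(312,219),(362,206))): pass
i=cv2.imread('pics/t2.png');cv2.imwrite('pics/t2c.png',cv2.resize(i[160:260,150:390],(800,333),interpolation=cv2.INTER_CUBIC))
cv2.imwrite('pics/t2d.png',cv2.resize(i[190:225,345:380],(350,350),interpolation=cv2.INTER_CUBIC))
a=cv2.imread('pics/t2c.png');b=cv2.imread('pics/t2d.png');o=np.zeros((600,800,3),np.uint8);o[:333]=a;o[333:,:267]=cv2.resize(b,(267,267))
s=cap('side','s2.png');u,v=proj(s,[[.563,-.36,.03]])[0].astype(int);j=cv2.imread('pics/s2.png')
o[333:,280:547]=cv2.resize(j[v-20:v+20,u-20:u+20],(267,267));cv2.imwrite('pics/t2e.png',o)
E
```

```text
time_s: 7.8
ee_pos: [0.5041, 0.0491, 0.1718]
orientation: [0.754, 0.657, 0.001, 0.001]
force: [0.3, 1.2, 0.7]
gripper_width: 0.0864
finger_force: 0.0
LA [ 620.4 -230. ] 76.7 252.8
LB [ 510.5 -208.8] 99.3 258.0
S [ 569.2 -366.3] 95.7 163.8
S [ 569.7 -366.5] -1.6 192.0
```

View pics/t2e.png

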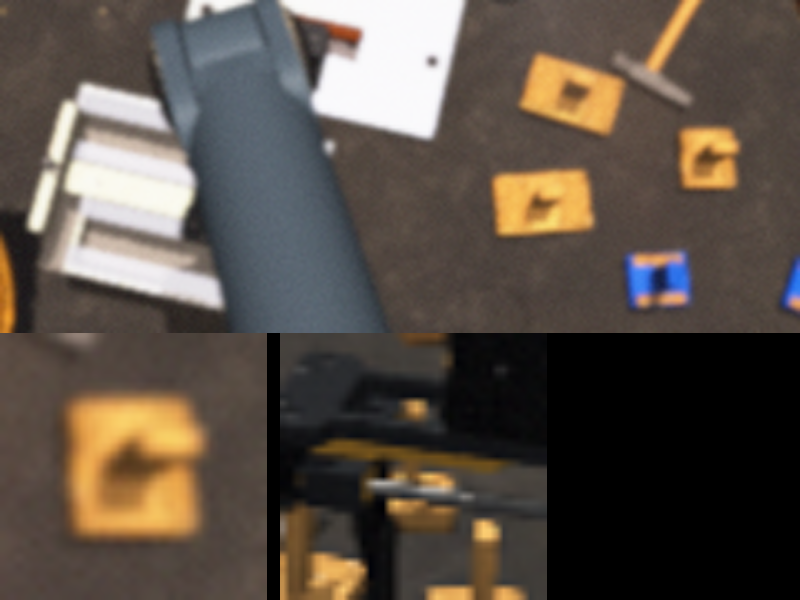

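The cover lies flat behind the box at crop (390,60). The carriers haven't moved: long A at (572,95), long B at (543,203), short at (708,158) with its axis about world y. I'm picking up long B.

```bash
python3 -m handwheel '[0,-40,0,0,0,0.075,-1,2,-60,0,0,0,0.075,-1,2,-60,0,0,0,0.075,-1,2,-60,0,0,0,0.075,-1,0,-38,0,0,0,0,-1,0,0,-40,0,0,0,-1,0,0,-40,0,0,0,-1,0,0,-30,0,0,0,-1,0,0,-12,0,0,0,-1,0,0,0,0,0,0,-1]' 40; python3 -m handwheel '[0,0,0,0,0,0,1,0,0,0,0,0,0,1,0,0,0,0,0,0,1,0,0,0,0,0,0,1,0,0,0,0,0,0,1,0,0,0,0,0,0,1,0,0,0,0,0,0,1,0,0,0,0,0,0,1,0,0,0,0,0,0,1,0,0,0,0,0,0,1]' 40
```

```text
time_s: 9.15
ee_pos: [0.5114, -0.2089, 0.0487]
orientation: [0.647, 0.763, 0.0, -0.0]
force: [-0.2, -0.2, -0.3]
gripper_width: 0.0873
finger_force: 0.0
time_s: 10.4
ee_pos: [0.5109, -0.2088, 0.0484]
orientation: [0.647, 0.763, -0.0, -0.0]
force: [-0.8, 0.6, -2.3]
gripper_width: 0.0121
finger_force: 39.9
```

```bash
python3 -m handwheel '[0,0,8,0,0,0,1,0,0,20,0,0,0,1,-6,35,0,0,0,-0.1,1,-6,40,0,0,0,-0.1,1,-6,40,0,0,0,-0.1,1,0,20,0,0,0,0,1,0,9,-12,0,0,0,1,0,0,0,0,0,0,1]'
python3 - <<'E'
from h import *
a=cap('top','t3.png');cap('side','s3.png')
u=np.array([np.cos(np.radians(82.4)),np.sin(np.radians(82.4))]);v=np.array([-u[1],u[0]]);C=np.array([.4703,.1302])
W=lambda x,y,z:np.r_[C+x*u+y*v,z]
i=cv2.imread('pics/t3.png');S=5;u0,v0=150,170
o=cv2.resize(i[v0:v0+110,u0:u0+150],None,fx=S,fy=S,interpolation=cv2.INTER_CUBIC)
def line(P,col):
    q=((proj(a,P)-[u0,v0]+.5)*S).astype(int);cv2.polylines(o,[q.reshape(-1,1,2)],False,col,1)
for y in(-.048,.048):
    for d in(-.014,.014): line([W(-.125,y+d,.052),W(.115,y+d,.052)],(0,0,255))
line([W(-.125,-.087,.052),W(.125,-.087,.052),W(.125,.087,.052),W(-.125,.087,.052),W(-.125,-.087,.052)],(0,255,0))
cv2.imwrite('pics/t3c.png',o);ob=readout.get_obs();print(ob['ee_pos'],ob['orientation'])
E
```

```text
time_s: 11.4
ee_pos: [0.4923, -0.0648, 0.0636]
orientation: [0.753, 0.658, -0.001, -0.001]
force: [0.9, -0.3, -1.6]
gripper_width: 0.012
finger_force: 39.9
[ 0.49290378 -0.06598131  0.0641458 ] [ 7.54001730e-01  6.56872278e-01 -4.14354549e-04 -1.71519840e-04]
```

View pics/t3c.png

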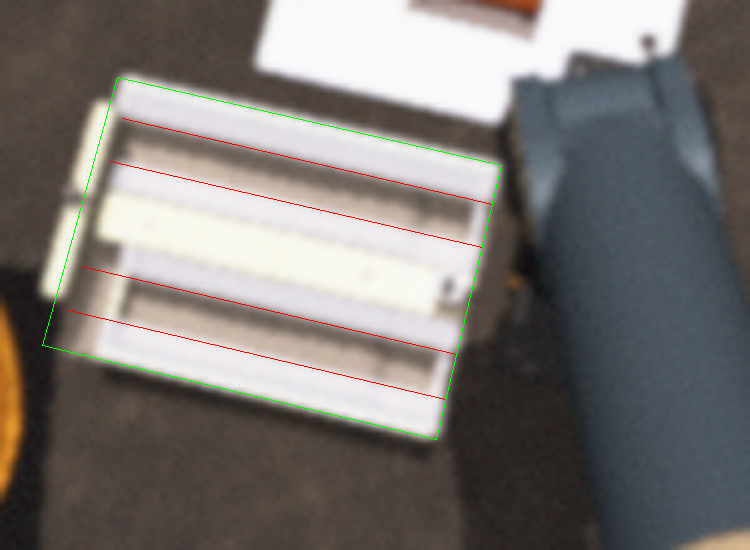

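The overlay matches: mouth edge at (470,300), long-row slot from (470,220) to (130,145). Before pushing, I'll check the side view for the centre strip's height and the carrier's height.

Run:
```python
from h import *
i=cv2.imread('pics/s3.png');cv2.imwrite('pics/s3c.png',cv2.resize(i[140:290,225:385],(640,600),interpolation=cv2.INTER_CUBIC))
```

```text
(no output)
```

View pics/s3c.png

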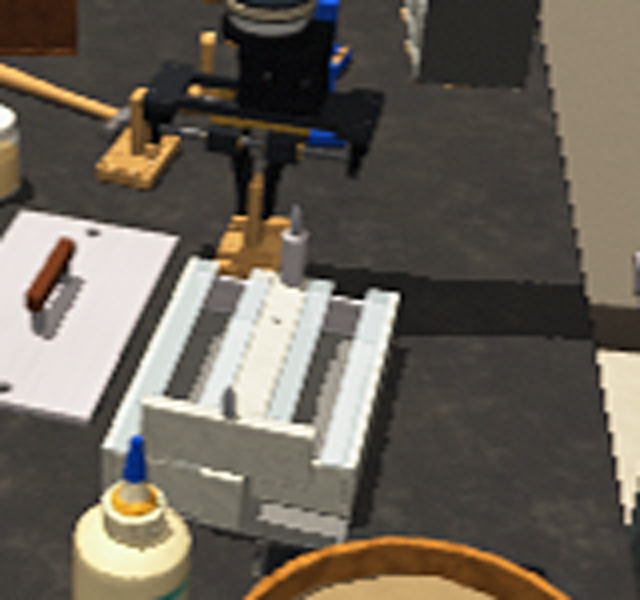

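```bash
python3 -m handwheel '[1.6,11.9,0,0,0,0,1,1.6,11.9,0,0,0,0,1,1.6,11.9,0,0,0,0,1,1.6,11.9,0,0,0,0,1,1.6,11.9,0,0,0,0,1,1.6,11.9,0,0,0,0,1,1.6,11.9,0,0,0,0,1,1.6,11.9,0,0,0,0,1,1.6,11.9,0,0,0,0,1,1.6,11.9,0,0,0,0,1]'; python3 -m handwheel '[1.6,11.9,0,0,0,0,1,1.6,11.9,0,0,0,0,1,1.6,11.9,0,0,0,0,1,1.6,11.9,0,0,0,0,1,1.6,11.9,0,0,0,0,1,1.6,11.9,0,0,0,0,1]'
```

```text
time_s: 12.75
ee_pos: [0.5091, 0.0549, 0.0645]
orientation: [0.754, 0.657, -0.0, -0.0]
force: [-0.8, -1.1, -0.3]
gripper_width: 0.0116
finger_force: 39.9
time_s: 13.5
ee_pos: [0.5188, 0.1264, 0.0645]
orientation: [0.754, 0.657, 0.0, -0.0]
force: [0.1, 0.2, -1.6]
gripper_width: 0.0117
finger_force: 39.9
```

```bash
python3 -m handwheel '[1.6,12.4,0,0,0,0,1,1.6,12.4,0,0,0,0,1,1.6,12.4,0,0,0,0,1,1.6,12.4,0,0,0,0,1,1.6,12.4,0,0,0,0,1,0,0,-2,0,0,0,1,0,0,0,0,0,0,1]'; python3 -m handwheel '[0,0,0,0,0,0,-1,0,0,0,0,0,0,-1,0,0,0,0,0,0,-0.2,0,0,0,0,0,0,-0.2,0,0,20,0,0,0,-0.2,0,0,40,0,0,0,-0.2,0,-40,20,0,0,0,-1,-3,-50,0,0,0,0,-1,-3,-60,0,0,0,0,-1,0,-60,0,0,0,0,-1]'
python3 - <<'E'
from fit import *
c=cap('top','t4.png')
for n,p,L in (('LA',(.62,-.23,1.34),.09),('S',(.569,-.366,1.63),.05)):
    x,f=fit(c,p,L);print(n,(x[:2]*1000).round(1),np.degrees(x[2]).round(1),round(f,1))
o=readout.get_obs();print(o['ee_pos'],o['orientation'],o['joint_pos'].round(2))
E
```

```text
time_s: 14.38
ee_pos: [0.5264, 0.187, 0.0622]
orientation: [0.754, 0.657, -0.001, 0.0]
force: [-0.3, 0.3, -0.3]
gripper_width: 0.0116
finger_force: 39.9
time_s: 15.62
ee_pos: [0.5204, -0.0241, 0.1429]
orientation: [0.753, 0.658, 0.0, 0.0]
force: [0.6, 0.7, -0.7]
gripper_width: 0.0825
finger_force: 0.0
LA [ 619.9 -230.1] 77.0 134.6
S [ 568.6 -366.3] 95.7 122.4
[ 0.51992572 -0.03494237  0.14217128] [ 0.75742851  0.65290862 -0.00279202  0.00214157] [ 0.39  0.36 -0.5   1.96  0.23  0.88 -0.38]
```

```bash
python3 -m handwheel '[25,-50,0,0,0,-0.03,-1,25,-52,0,0,0,-0.03,-1,25,-52,0,0,0,-0.03,-1,20,-40,0,0,0,0,-1,4,-13,0,0,0,0,-1,0,0,-40,0,0,0,-1,0,0,-30,0,0,0,-1,0,0,-15,0,0,0,-1,0,0,0,0,0,0,-1]'
```

```text
time_s: 16.8
ee_pos: [0.6192, -0.2284, 0.0569]
orientation: [0.782, 0.623, -0.0, -0.001]
force: [-0.4, -0.4, -0.1]
gripper_width: 0.087
finger_force: 0.0
```

```bash
python3 -m handwheel '[0,-1.5,-8.5,0,0,0,0,0,0,0,0,0,0,1,0,0,0,0,0,0,1,0,0,0,0,0,0,1,0,0,0,0,0,0,1,0,0,0,0,0,0,1,0,0,0,0,0,0,1,0,0,0,0,0,0,1,0,0,0,0,0,0,1,0,0,0,0,0,0,1]' 40
```

```text
time_s: 18.05
ee_pos: [0.6195, -0.2309, 0.049]
orientation: [0.782, 0.623, -0.0, -0.0]
force: [-0.3, 0.6, -0.6]
gripper_width: 0.0118
finger_force: 40.0
```

```bash
python3 -m handwheel '[0,0,8,0,0,0,1,0,0,28,0,0,0,1,-35,15,0,0,0,0.03,1,-35,30,0,0,0,0.03,1,-35,40,0,0,0,0.03,1,-22,45,0,0,0,0,1,0,25,0,0,0,0,1,0,10,-10,0,0,0,1,0,0,-10,0,0,0,1,0,0,0,0,0,0,1]'
```

```text
time_s: 19.3
ee_pos: [0.4919, -0.0673, 0.0637]
orientation: [0.754, 0.657, -0.001, -0.001]
force: [-0.3, -0.2, -1.3]
gripper_width: 0.0115
finger_force: 40.0
```

```bash
python3 -m handwheel '[1.6,11.9,0,0,0,0,1,1.6,11.9,0,0,0,0,1,1.6,11.9,0,0,0,0,1,1.6,11.9,0,0,0,0,1,1.6,11.9,0,0,0,0,1,1.6,11.9,0,0,0,0,1,1.6,11.9,0,0,0,0,1,1.6,11.9,0,0,0,0,1,1.6,11.9,0,0,0,0,1,1.6,11.9,0,0,0,0,1]'; python3 -m handwheel '[1.6,11.9,0,0,0,0,1,1.6,11.9,0,0,0,0,1,1.6,11.9,0,0,0,0,1,0.5,4,0,0,0,0,1,0.5,4,0,0,0,0,1,0,0,0,0,0,0,1]'
```

```text
time_s: 20.55
ee_pos: [0.5087, 0.0538, 0.065]
orientation: [0.754, 0.657, -0.0, -0.0]
force: [0.4, -0.6, -1.3]
gripper_width: 0.0121
finger_force: 40.0
time_s: 21.3
ee_pos: [0.5144, 0.0969, 0.065]
orientation: [0.753, 0.657, 0.0, -0.0]
force: [0.3, -0.0, -2.8]
gripper_width: 0.0114
finger_force: 40.0
```

```bash
python3 -m handwheel '[0,0,-2.5,0,0,0,1,0,0,0,0,0,0,-1,0,0,0,0,0,0,-1,0,0,0,0,0,0,-0.2,0,0,0,0,0,0,-0.2,0,0,20,0,0,0,-0.2,0,0,40,0,0,0,-0.2,0,-40,20,0,0,0,-1,0,-50,0,0,0,0,-1,0,-50,0,0,0,0,-1]'; python3 -m handwheel '[5,-50,0,0,0,0.04,-1,10,-50,0,0,0,0.04,-1,10,-50,0,0,0,0.04,-1,10,-50,0,0,0,0.04,-1,10,-50,0,0,0,0.03,-1,0,0,0,0,0,0,-1]'
python3 - <<'E'
from fit import *
c=cap('top','t5.png')
for n,p,L in (('S',(.569,-.366,1.63),.05),):
    x,f=fit(c,p,L);print(n,(x[:2]*1000).round(1),np.degrees(x[2]).round(1),round(f,1))
cap('side','s5.png')
i=cv2.imread('pics/s5.png');j=cv2.imread('pics/t5.png')
o=np.zeros((600,800,3),np.uint8);o[:,:400]=cv2.resize(i[165:285,230:310],(400,600));o[:400,400:]=cv2.resize(j[175:265,150:240],(400,400))
cv2.imwrite('pics/v5.png',o)
E
```

```text
time_s: 22.55
ee_pos: [0.5147, -0.0446, 0.1432]
orientation: [0.753, 0.658, 0.0, 0.001]
force: [-0.0, -0.1, -0.3]
gripper_width: 0.0744
finger_force: 0.0
time_s: 23.3
ee_pos: [0.5586, -0.2991, 0.1419]
orientation: [0.691, 0.723, -0.001, 0.001]
force: [0.3, 0.1, 0.9]
gripper_width: 0.087
finger_force: 0.0
S [ 578.4 -356.7] 41.0 295.6
```

View pics/v5.png

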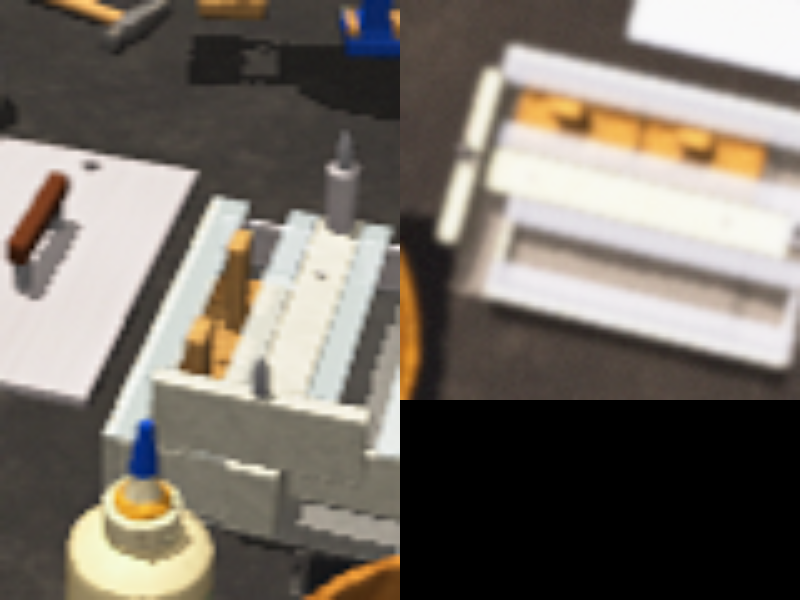

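Both long carriers are in their row at (570,115) and (700,145), and the long flap is upright at (265,235) in the left half. The arm may be hiding the short one, so I'll step back to measure it.

```bash
python3 -m handwheel '[0,50,0,0,0,0,-1,0,60,0,0,0,0,-1,0,60,0,0,0,0,-1,0,30,0,0,0,0,-1,0,0,0,0,0,0,-1]'
python3 - <<'E'
from fit import *
c=cap('top','t6.png')
for n,p,L in (('S',(.569,-.366,1.63),.05),('S0',(.569,-.366,0.06),.05)):
    x,f=fit(c,p,L);print(n,(x[:2]*1000).round(1),np.degrees(x[2]).round(1),round(f,1))
s=cap('side','s6.png')
i=cv2.imread('pics/s6.png');j=cv2.imread('pics/t6.png')
u,v=proj(s,[[.565,-.36,.03]])[0].astype(int)
o=np.zeros((400,800,3),np.uint8);o[:,:400]=cv2.resize(i[v-25:v+25,u-25:u+25],(400,400));o[:,400:]=cv2.resize(j[180:240,335:395],(400,400))
cv2.imwrite('pics/v6.png',o)
E
```

```text
time_s: 24.02
ee_pos: [0.5591, -0.0879, 0.1432]
orientation: [0.685, 0.729, 0.001, -0.0]
force: [-0.2, -0.3, 0.6]
gripper_width: 0.0873
finger_force: 0.0
S [ 568. -366.] 93.3 74.8
S0 [ 569.3 -366.4] -4.4 99.0
```

View pics/v6.png

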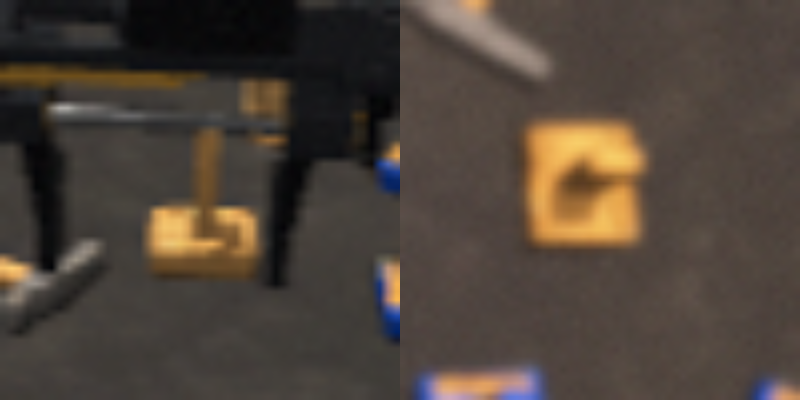

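The narrow 12 mm side of the grip faces +y, so the short carrier's axis is about world y, at (0.568, -0.366). It hasn't moved. Grasping it.

```bash
python3 -m handwheel '[3,-55,0,0,0,0.01,-1,3,-60,0,0,0,0,-1,3,-60,0,0,0,0,-1,0,-60,0,0,0,0,-1,0,-43,0,0,0,0,-1,0,0,-20,0,0,0,-1,0,0,-40,0,0,0,-1,0,0,-25,0,0,0,-1,0,0,-10,0,0,0,-1,0,0,0,0,0,0,-1]' 40; python3 -m handwheel '[0,0,0,0,0,0,1,0,0,0,0,0,0,1,0,0,0,0,0,0,1,0,0,0,0,0,0,1,0,0,0,0,0,0,1,0,0,0,0,0,0,1,0,0,0,0,0,0,1,0,0,0,0,0,0,1,0,0,0,0,0,0,1,0,0,0,0,0,0,1]' 40
```

```text
time_s: 25.38
ee_pos: [0.568, -0.371, 0.047]
orientation: [0.684, 0.729, -0.0, -0.001]
force: [-0.5, -0.1, 0.1]
gripper_width: 0.0874
finger_force: 0.0
time_s: 26.62
ee_pos: [0.5684, -0.3712, 0.0475]
orientation: [0.684, 0.729, 0.0, -0.0]
force: [0.0, 0.4, -0.8]
gripper_width: 0.0117
finger_force: 39.8
```

```bash
python3 -m handwheel '[0,0,8,0,0,0,1,0,0,27,0,0,0,1,-5,50,0,0,0,-0.05,1,-5,55,0,0,0,-0.05,1,-5,55,0,0,0,-0.05,1,-40,40,0,0,0,-0.046,1,-40,40,0,0,0,0,1,-40,40,0,0,0,0,1,-20,30,0,0,0,0,1,0,0,0,0,0,0,1]'; python3 -m handwheel '[-10,10,0,0,0,0,1,-4,9,-10,0,0,0,1,0,0,-9,0,0,0,1,0,0,0,0,0,0,1]'; python3 -c "
from h import *;o=readout.get_obs();print(o['joint_pos'].round(2),o['ee_pos'].round(4),o['orientation'].round(4))"
```

```text
time_s: 27.88
ee_pos: [0.412, -0.0593, 0.0831]
orientation: [0.751, 0.661, -0.0, 0.0]
force: [0.3, -0.3, -1.2]
gripper_width: 0.0118
finger_force: 39.8
time_s: 28.38
ee_pos: [0.3993, -0.0427, 0.063]
orientation: [0.752, 0.659, -0.0, -0.001]
force: [-0.2, -0.2, -0.8]
gripper_width: 0.012
finger_force: 39.8
[ 0.39  0.31 -0.44  2.28  0.23  0.6  -0.36] [ 0.3993 -0.0427  0.063 ] [ 7.525e-01  6.586e-01 -4.000e-04 -5.000e-04]
```

```bash
python3 -m handwheel '[1.6,11.9,0,0,0,0,1,1.6,11.9,0,0,0,0,1,1.6,11.9,0,0,0,0,1,1.6,11.9,0,0,0,0,1,1.6,11.9,0,0,0,0,1,1.6,11.9,0,0,0,0,1,1.6,11.9,0,0,0,0,1,1.6,11.9,0,0,0,0,1,1.6,11.9,0,0,0,0,1,1.6,11.9,0,0,0,0,1]'; python3 -m handwheel '[1.6,11.9,0,0,0,0,1,1.6,11.9,0,0,0,0,1,1.6,11.9,0,0,0,0,1,1.6,11.9,0,0,0,0,1,1.6,11.9,0,0,0,0,1,0,0,-2.5,0,0,0,1,0,0,0,0,0,0,1]'
```

```text
time_s: 29.62
ee_pos: [0.4155, 0.0778, 0.0635]
orientation: [0.752, 0.659, 0.0, -0.0]
force: [1.4, -0.3, -1.1]
gripper_width: 0.0114
finger_force: 39.8
time_s: 30.5
ee_pos: [0.4231, 0.1358, 0.0607]
orientation: [0.752, 0.659, -0.001, -0.0]
force: [0.8, -0.2, -0.8]
gripper_width: 0.0117
finger_force: 39.8
```

```bash
python3 -m handwheel '[0,0,0,0,0,0,-0.2,0,0,0,0,0,0,-0.2,0,0,0,0,0,0,-0.2,0,0,0,0,0,0,-0.2,0,0,20,0,0,0,-0.2,0,0,40,0,0,0,-0.2,0,0,40,0,0,0,-1,30,-50,30,0,0,0,-1,40,-45,0,0,0,0,-1,40,-45,0,0,0,0,-1]'; python3 -m handwheel '[20,-50,0,0,0,0,-1,0,-50,0,0,0,0,-1,0,-50,0,0,0,0,-1,0,0,0,0,0,0,-1]'
python3 - <<'E'
from h import *
cap('top','t7.png');cap('side','s7.png')
i=cv2.imread('pics/s7.png');j=cv2.imread('pics/t7.png')
o=np.zeros((600,800,3),np.uint8);o[:,:400]=cv2.resize(i[180:270,262:322],(400,600));o[:300,400:]=cv2.resize(j[175:265,150:270],(400,300));o[300:,400:]=cv2.resize(j[165:225,180:260],(400,300))
cv2.imwrite('pics/v7.png',o)
# cover pose via handle & holes
c=capture('top');h=cv2.cvtColor(c['img'],cv2.COLOR_RGB2HSV)
q=proj(c,[[.655,.0215,.048]])[0].astype(int);print(q)
m=np.zeros(h.shape[:2],np.uint8);s=slice(q[1]-20,q[1]+20),slice(q[0]-28,q[0]+28)
m[s]=(h[s][...,1]>110)
w=(back(c,np.argwhere(m)[:,::-1],.048)[:,:2]*1000).astype(np.float32);print(m.sum(),cv2.minAreaRect(w))
E
```

```text
time_s: 31.75
ee_pos: [0.5334, -0.0029, 0.1906]
orientation: [0.752, 0.659, 0.001, 0.001]
force: [-0.3, 0.8, 0.3]
gripper_width: 0.0832
finger_force: 0.0
time_s: 32.25
ee_pos: [0.5512, -0.157, 0.1891]
orientation: [0.755, 0.656, -0.001, 0.0]
force: [0.5, 0.8, -0.5]
gripper_width: 0.0871
finger_force: 0.0
[245 166]
97 ((651.9890747070312, 22.174278259277344), (80.36973571777344, 12.852396011352539), 81.90538787841797)
```

View pics/v7.png

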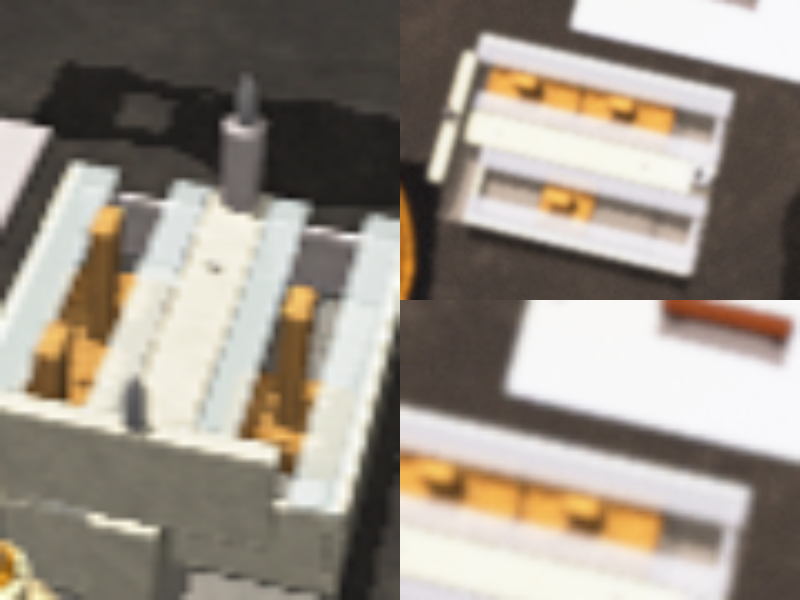

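Three carriers are seated: two long, one short at (567,203). Both flaps stand upright at left-half (140,225) and (340,265). Now for the cover.

```bash
python3 -m handwheel '[30,55,0,0,0,0.004,-1,30,50,0,0,0,0,-1,30,45,0,0,0,0,-1,14,26,0,0,0,0,-1,0,0,-30,0,0,0,-1,0,0,-50,0,0,0,-1,0,0,-40,0,0,0,-1,0,0,-20,0,0,0,-1,0,0,-10,0,0,0,-1,0,0,0,0,0,0,-1]' 40; python3 -c "
from h import *;o=readout.get_obs();print(o['ee_pos'].round(4),o['orientation'].round(4))"
```

```text
time_s: 33.65
ee_pos: [0.6564, 0.0251, 0.0402]
orientation: [0.751, 0.661, 0.0, 0.0]
force: [0.1, 0.0, 0.3]
gripper_width: 0.0869
finger_force: 0.0
[0.6564 0.0251 0.0402] [7.507e-01 6.607e-01 4.000e-04 1.000e-04]
```

```bash
python3 -m handwheel '[-1.4,-5.6,-10,0,0,-0.008,-1,0,0,-8,0,0,0,-1,0,0,0,0,0,0,0,0,0,0,0,0,0,1,0,0,0,0,0,0,1,0,0,0,0,0,0,1,0,0,0,0,0,0,1,0,0,0,0,0,0,1,0,0,0,0,0,0,1,0,0,0,0,0,0,1]' 40; python3 -m handwheel '[0,0,0,0,0,0,1,0,0,0,0,0,0,1,0,0,0,0,0,0,1]';python3 -c "
from h import *;o=readout.get_obs();print(o['ee_pos'].round(4),o['orientation'].round(4))"
```

```text
time_s: 34.9
ee_pos: [0.6547, 0.0188, 0.0217]
orientation: [0.754, 0.657, 0.0, 0.0]
force: [0.6, -0.7, 0.4]
gripper_width: 0.0157
finger_force: 40.0
time_s: 35.28
ee_pos: [0.6547, 0.0188, 0.0217]
orientation: [0.754, 0.657, 0.0, 0.0]
force: [-0.5, -0.2, -0.3]
gripper_width: 0.0156
finger_force: 40.0
[0.6547 0.0188 0.0217] [7.535e-01 6.574e-01 1.000e-04 1.000e-04]
```

```bash
python3 -m handwheel '[0,0,10,0,0,0,1,0,0,30,0,0,0,1,0,0,45,0,0,0,1,0,0,45,0,0,0,1,0,0,33,0,0,0,1,-30,18,0,0,0,0,1,-42,25,0,0,0,0,1,-42,25,0,0,0,0,1,-40,24,0,0,0,0,1,-20,11,0,0,0,0,1]'; python3 -m handwheel '[-10.4,6,0,0,0,0,1,0,0,0,0,0,0,1,0,0,0,0,0,0,1]';python3 -c "
from h import *;o=readout.get_obs();print(o['ee_pos'].round(4),o['orientation'].round(4),o['torque'],o['force'])
cap('side','s8.png');i=cv2.imread('pics/s8.png');cv2.imwrite('pics/s8c.png',cv2.resize(i[140:270,230:340],(508,600)))"
```

```text
time_s: 36.52
ee_pos: [0.478, 0.1232, 0.185]
orientation: [0.753, 0.659, -0.0, 0.0]
force: [0.3, -0.2, -3.6]
gripper_width: 0.016
finger_force: 40.0
time_s: 36.9
ee_pos: [0.4716, 0.127, 0.1847]
orientation: [0.754, 0.657, 0.0, 0.0]
force: [0.9, -0.3, -3.6]
gripper_width: 0.0156
finger_force: 40.0
[0.4716 0.127  0.1847] [7.541e-01 6.567e-01 4.000e-04 3.000e-04] [-0.03374607 -0.05090066  0.03378298] [ 0.87139183 -0.30031856 -3.6020938 ]
```

View pics/s8c.png

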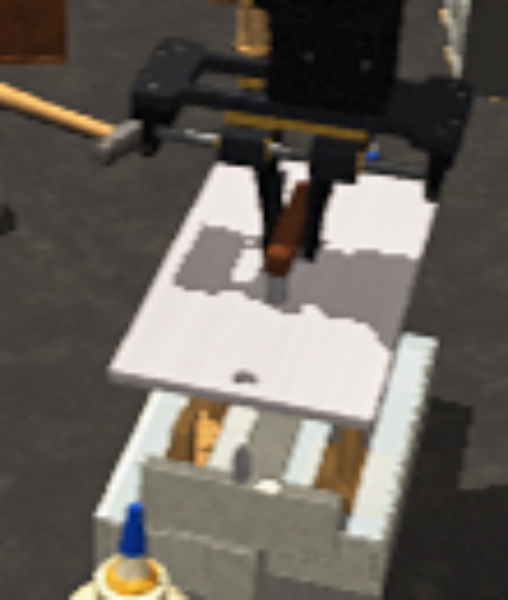

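The cover is level, with its hole at (245,378) above the pin at (240,460). Lowering it.

```bash
python3 -m handwheel '[-1.3,0.7,-15,0,0,0.002,1,0,0,-15,0,0,0,1,0,0,-5,0,0,0,1,0,0,-4,0,0,0,1,0,0,-4,0,0,0,1,0,0,-4,0,0,0,1,0,0,-4,0,0,0,1,0,0,0,0,0,0,1]';python3 -c "
from h import *;o=readout.get_obs();print(o['ee_pos'].round(4),o['orientation'].round(4),o['torque'],o['force'])"
```

```text
time_s: 37.95
ee_pos: [0.4695, 0.1284, 0.1336]
orientation: [0.753, 0.658, 0.0, 0.0]
force: [2.3, -1.2, -3.5]
gripper_width: 0.0156
finger_force: 40.0
[0.4695 0.1284 0.1336] [7.529e-01 6.581e-01 5.000e-04 3.000e-04] [-0.11326504 -0.52816561 -0.0394944 ] [ 2.25264721 -1.17616426 -3.49328466]
```

```bash
python3 -m handwheel '[0.8,-0.6,0,0,0,-0.001,1,0,0,-3,0,0,0,1,0,0,-3,0,0,0,1,0,0,-3,0,0,0,1,0,0,-3,0,0,0,1,0,0,-2,0,0,0,1,0,0,-1,0,0,0,1,0,0,0,0,0,0,1]';python3 -c "
from h import *;o=readout.get_obs();print(o['ee_pos'].round(4),o['orientation'].round(4),o['torque'],o['force'])"
```

```text
time_s: 38.95
ee_pos: [0.4696, 0.1279, 0.1196]
orientation: [0.753, 0.658, -0.0, 0.0]
force: [-2.4, -0.7, 4.9]
gripper_width: 0.0154
finger_force: 40.0
[0.4696 0.1279 0.1196] [ 7.532e-01  6.578e-01 -3.000e-04  2.000e-04] [-3.16041794e-01  5.37914986e-01  5.26295559e-04] [-2.37478256 -0.71278328  4.85480522]
```

Down at the original height (0.1196), with bench-side reaction. I'll release, clear and verify.

```bash
python3 -m handwheel '[0,0,0,0,0,0,-1,0,0,0,0,0,0,-1,0,0,0,0,0,0,-1,0,0,0,0,0,0,-1,0,0,0,0,0,0,-1,0,0,10,0,0,0,-1,0,0,30,0,0,0,-1,0,0,50,0,0,0,-1,20,-40,20,0,0,0,-1,20,-55,0,0,0,0,-1]';python3 -m handwheel '[20,-55,0,0,0,0,-1,0,-55,0,0,0,0,-1,0,-55,0,0,0,0,-1,0,0,0,0,0,0,-1,0,0,0,0,0,0,-1,0,0,0,0,0,0,-1]'
python3 - <<'E'
from h import *
cap('side','s9.png');a=cap('top','t9.png');j=cv2.imread('pics/t9.png');i=cv2.imread('pics/s9.png')
o=np.zeros((600,800,3),np.uint8);o[:,:400]=cv2.resize(i[165:285,240:320],(400,600));o[:300,400:]=cv2.resize(j[175:265,150:270],(400,300))
cv2.imwrite('pics/v9.png',o)
g=cv2.cvtColor(a['img'],cv2.COLOR_RGB2GRAY).astype(float);g0=cv2.cvtColor(cv2.imread('pics/t0.png'),cv2.COLOR_BGR2GRAY).astype(float)
h=cv2.cvtColor(a['img'],cv2.COLOR_RGB2HSV);m=np.zeros(g.shape,np.uint8);m[205:230,180:222]=(h[205:230,180:222,1]>110)
w=(back(a,np.argwhere(m)[:,::-1],.146)[:,:2]*1000).astype(np.float32);print(cv2.minAreaRect(w),w.mean(0))
E
```

```text
time_s: 40.2
ee_pos: [0.5117, 0.0338, 0.2321]
orientation: [0.752, 0.659, 0.003, 0.002]
force: [0.9, -0.8, -0.4]
gripper_width: 0.0869
finger_force: 0.0
time_s: 40.95
ee_pos: [0.5299, -0.1302, 0.2291]
orientation: [0.752, 0.659, 0.0, -0.0]
force: [-0.8, -0.3, 1.2]
gripper_width: 0.0869
finger_force: 0.0
((467.7732849121094, 130.18496704101562), (81.193115234375, 11.926712036132812), 81.52535247802734) [467.96393 130.40678]
```

View pics/v9.png

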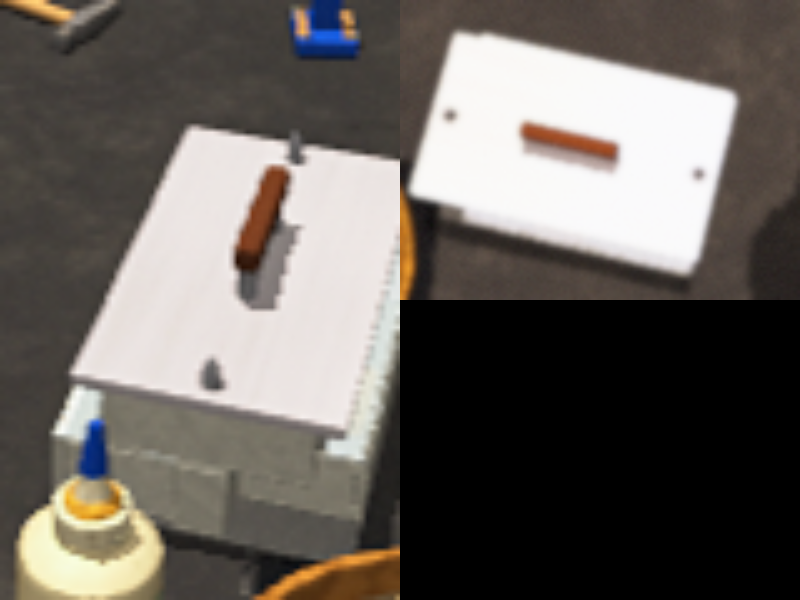

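The cover sits fully down on both pins (side view (212,372) and (295,145)), and its handle is within 2 mm of its starting position. Handing in.

```bash
python3 -c "
from cell import ticket;print(ticket.finish_job())"
```

```text
the job is handed in; nothing more can be done
None
```

The job is handed in: both long carriers and the one short carrier present are in their rows with the flaps shut, the cover is seated on both pins, and the robot never touched the bottle, jar or tape; the hand-in returned no verdict.

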